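# Jack up the front of a slim desktop computer and hold it

## Task

One of the computer's front rubber feet is to be changed. Stand the blue bench jack on the desk with its round saddle centred under the orange-marked lift point of the computer's bracket, then pump the red handle with full strokes, letting it come fully up in between, until the lift point has been raised by about 2 cm (three full strokes do it, a fourth does no harm). Finish while still holding the red handle fully down, so that only the jack carries the raised front; do not lift or push the computer with the arm, do not shift it along the desk, and leave the stapler, calculator and pen cup where they are.

Things in the scene. Friction and masses are not known exactly. Their poses are not given: they have to be found in the camera images.
- jack: Blue bench jack, loose, about 0.85 kg in all, standing on a flat base plate 220 long x 60 wide x 8 thick. Origin: on the desk, right under the saddle's centre. Its x axis runs along the base from the saddle towards the red handle (base reaches from x=-32 to x=188), z is up. Narrow blue side plates (34 wide over all) rise to z=60 between x=-14 and x=64. It balances when lifted by the grip block. Handle and saddle move on it.
- jack_grip (a point): Middle of the jack's black rubber grip block, for carrying it: block 34 long (along jack x) x 34 wide (along jack y), from z=90 to z=112 over the jack's underside, with flat blue plates of the same 34 width under it down to the base; this point is at (58, 0, 100) in the jack's frame. Take it across the jack (jaws closing along jack y).
- saddle_top (a point): Centre of the top of the jack's saddle, a black rubber disc 28 across on the steel ram; 70 above the jack's underside when the ram is down. The ram only goes up (43 at most): a ratchet lifts it by about 9 per full stroke of the handle (the first gives 11, of which 10 take up the gap) and friction keeps it up between strokes, also under the computer's load.
- ram: The jack's steel ram that carries the saddle; origin on the jack's underside plane when the ram is down, axes as the jack's. It rises straight up along the jack's z.
- handle (a joint): Angle of the red handle in rad: 0 = fully up (rest, a spring returns it when let go), 0.42 = fully down against its stop. Its hinge lies at (40, 0, 60) in the jack's frame, along jack y. Pressing takes about 3 N with no load and 8 to 13 N when lifting. Press it from above; it need not be gripped.
- handle_pad (a point): Middle of the upper face of the handle's red pressing pad (46 long x 36 wide x 8 thick), 125 from the handle's hinge. In the jack's frame it is at about (155, 0, 110) when up (the pad then slopes up outwards by 0.38 rad) and (165, 0, 59) when fully down (nearly level).
- computer: Slim grey desktop computer with black front, 280 deep (x) x 270 wide (y), loose, about 2.2 kg (varies by some 15 percent), standing on four rubber feet; top of the case 80 above the desk. Origin on the desk under the middle of the case; its x axis points from the black front to the back, so the front face is at x=-140. z up. When jacked it tips about its two back feet at x=115, so its origin rises by about 0.4 of the lift.
- lift_point (a point): The marked lift point: centre of the underside of a steel bracket (36 wide, 5 thick) that sticks out 80 from the top of the computer's front, marked by orange discs 26 across above and below. It is 60 in front of the front face, at (-200, 0, 80) in the computer's frame: 80 above the desk at the start, so 10 above the lowered saddle. Open desk below it; the jack fits lengthwise along the front face (handle end to the computer's left or right).
- stapler: Green stapler, 130 x 36 x 58 high, origin under its middle, x along its length. Bystander.
- calculator: Grey pocket calculator, 150 x 80 x 19 high, origin under its middle. Bystander.
- pen_cup: Black pen cup, 76 across, 95 high (pens to 145), origin under its middle. Bystander.

How it is judged:
By the outcome, as a careful person would: the job done as asked, in the order asked, and still so for the second after the job is handed in, while the arm keeps its last pose, push and grip.
It also fails if it takes over 61 s, if anything falls off the work surface, if the arm or the gripper's body presses on something with over 40 N, if the wrist force passes 120 N, or if a joint passes its speed limit or range.

## Robot

A 7-joint arm with a two-finger parallel gripper is mounted at the origin on the work surface. World frame = base frame: x ahead of the robot, y to its left, z up, the work surface at z = 0. Lengths are in mm, angles in rad, forces in N, time in s.
With the tool pointing down it reaches from about 400 to 850 mm from the base axis. Payload 10.4 kg.
Tool frame: the origin (TCP) lies midway between the tips of the shut fingers; the grasp point (between the pads) lies 19 mm behind it; z points along the fingers, y is the line along which they close (so a half turn about z gives the same grasp; the last joint's range is limited). The gripper opens to 87 mm and grips with 3 to 60 N. Pads are 19 mm wide; open, the fingers measure 117 mm over their backs; the gripper's body (75 mm by 190 mm) begins 51 mm behind the grasp point.
Start: joints at [1.146, 0.332, -0.065, 1.46, 0.022, 1.35, -0.088], TCP at [244.446, -575.238, 222.576] pointing down, gripper open.
Joint ranges: [-2.6, 2.6], [-0.5, 2.12], [-1.47, 1.34], [0.16, 2.42], [-1.27, 4.41], [0.06, 2.06], [-2.6, 2.6]. Speed limits (rad/s): [2.22, 2.22, 2.79, 2.79, 3.14, 3.14, 3.14].

## Interface

Orientations are given as a 3x3 rotation matrix whose columns are the frame's x, y, z axes.
In Python, from rig import arm gives the robot as it stands. The module is installed in compiled form; this text tells all that it offers.
- The arm moves only by the shell command python3 -m jog 'ROWS' [OPENING] [FORCE]. ROWS is JSON, a list of rows, each an object of numbers: "tx", "ty", "tz": the shift along the tool's x, y, z in m; "wx", "wy", "wz": the turn, a rotation vector about the tool's x, y, z in degrees. In form: [{"tx": .., "ty": .., "tz": .., "wx": .., "wy": .., "wz": ..}, ...]. A call has 1 to 8 rows; each row shifts and turns the commanded pose from where the row before left it, along the tool's axes as they then stand; what a row does not reach is not made up. A row lasts 1/10 s, in which the tool goes at most 50 mm and 8.59 degrees, less where a joint would pass 70% of its speed; a pose out of reach is approached as far as the arm can. A call is refused whole if a number of a shift passes 0.05 or a number of a turn 8.59, either way. A call with a gripper value outside its range is refused whole. OPENING is the finger opening in m, from 0 to 0.087, set as the call begins (- or left out, the last holds). The fingers move at their own pace and stop on an object; FORCE is the grip in N (left out, the last holds). Time passes only in rows, so rows that do not move let the fingers close. It gives the time, the measured TCP pose, the force, the opening and the grip force at its end, in the units of the state.
- arm.get_state(): the state, without advancing time (a new reading comes with each control period).
- arm.read_camera(name): name is "scene" or "top" or "wrist"; returns a dict with "pixels" (400x640x3 uint8, blue, green, red), "vfov" (degrees; the focal length in pixels is half the picture's height over the tangent of half this angle, whatever the lens; pixels are square), "cx", "cy" (the principal point, pixels), "extrinsics" (4x4, takes a point from camera to world coordinates); the wrist camera has in their place "mount" (4x4, takes a point from camera to tool coordinates, whose origin is the TCP and whose axes are the flange's). Camera axes: x right, y up, looking along -z (the intrinsics and any distortion apply to the point x, -y, -z); pixel columns grow to the right and rows downward; lengths in mm; the calibration is good to about 2 mm. A picture is of the moment at which its call begins: read the wrist's pose just before it. There is no depth.
- arm.close_job(): hands the job in; it is judged then, once.
Trained networks look in a picture, given as the dict that the camera call returned (one of the last four; its "shot" number tells which), for a name from the list of things; names that differ only in an ending like _2 or _b are one class to them, and where a whole thing is asked for, a point or a joint stands for the part that bears it (a point fixed in the world has none). Each returns a list of dicts, best first, with "conf" (0 to 1); they miss things now and then, are a little off and sometimes report something else, mostly with a low value. They report only what shows in the picture. A call takes as long as a camera call.
- arm.silhouettes(thing, picture): "pixels" (400x640 bool, what is visible of it) and "xy" ([column, row] in pixels, amid what is visible of it).
- arm.spot_point(thing, picture): "xy" ([column, row] in pixels: a listed point, or the origin of a listed thing).
The state is a dict: "time_s": time; "joints": joint angles; "dq": joint speeds; "tau": joint torques, N m; "ee_pos": TCP position; "tool_rot": TCP orientation; "force": force on the tool from outside, world axes, zero at the start; "wrist_torque": the same for the moment, N m; "width": finger opening in mm; "gripper_force": force on a finger pad.
Only numpy, scipy, OpenCV 4.12 (cv2) and the standard library are available. Lean on these libraries where they do the work, as an engineer would, in place of code of your own. Each camera call takes 0.05 s, during which the arm holds its last target. There are 200 camera calls.

## Working session

There is one attempt and no reset: what is moved stays moved. The work goes in short steps, Python scripts to look and compute and a shell command to move; the robot and the scene stay as the last step left them, time stands still between calls to the robot, and variables do not carry over. Pictures are saved under pics/ and viewed, at most 10 in all, crops included, and the job is handed in when it is done.

```bash
mkdir -p pics; cat > h.py <<'E'
import numpy as np, cv2
from rig import arm
def ray(p,xy,ext):
    f=200/np.tan(np.radians(p["vfov"])/2)
    d=np.array([(xy[0]-p["cx"])/f,-(xy[1]-p["cy"])/f,-1.])
    return ext[:3,3],ext[:3,:3]@d
def at_z(p,xy,z,ext=None):
    o,d=ray(p,xy,np.array(p["extrinsics"]) if ext is None else ext)
    return o+d*(z-o[2])/d[2]
def proj(p,X,ext=None):
    E=np.array(p["extrinsics"]) if ext is None else ext
    f=200/np.tan(np.radians(p["vfov"])/2)
    c=E[:3,:3].T@(np.array(X)-E[:3,3])
    return p["cx"]+f*c[0]/-c[2], p["cy"]-f*c[1]/-c[2]
def wext(p,s):
    T=np.eye(4);T[:3,:3]=s["tool_rot"];T[:3,3]=s["ee_pos"]
    return T@np.array(p["mount"])
E
cat > a.py <<'E'
from h import *
np.set_printoptions(precision=1,suppress=True)
Z=dict(jack=0,jack_grip=100,saddle_top=70,handle_pad=110,computer=0,lift_point=80,stapler=0,calculator=0,pen_cup=0)
for n in("scene","top"):
    p=arm.read_camera(n);cv2.imwrite(f"pics/{n}0.png",p["pixels"])
    print(n,[k for k in p],p["vfov"])
    for t,z in Z.items():
        r=arm.spot_point(t,p)
        for q in r[:2]:print(t,round(q["conf"],2),np.array(q["xy"]),at_z(p,q["xy"],z))
s=arm.get_state();print(s["tool_rot"],s["time_s"],s["width"])
E
python3 a.py
```

```text
scene ['pixels', 'vfov', 'cx', 'cy', 'extrinsics', 'shot'] 55.308163851360085
jack 0.6 [245.  200.3] [ 447.6 -288.1    0. ]
jack_grip 0.67 [239.4 168.4] [ 403.5 -315.1  100. ]
jack_grip 0.27 [205.4 234. ] [ 747.8 -258.5  100. ]
saddle_top 0.47 [237.8 184. ] [ 454.5 -302.1   70. ]
handle_pad 0.58 [247.9 151.6] [ 300. -327.  110.]
computer 0.56 [327.6 288.5] [767.1  86.9   0. ]
lift_point 0.8 [346.3 219.2] [567.3  94.   80. ]
stapler 0.85 [439.9 228.8] [443.9 370.4   0. ]
calculator 0.73 [201.6 235.2] [ 653.7 -342.7    0. ]
pen_cup 0.88 [447.1 282.6] [669.4 390.    0. ]
top ['pixels', 'vfov', 'cx', 'cy', 'extrinsics', 'shot'] 51.00734661371176
jack 0.62 [415.8 228.4] [ 457.3 -297.     0. ]
jack_grip 0.88 [431.  248.1] [ 395.  -308.8  100. ]
saddle_top 0.49 [425.7 163.3] [ 629.8 -313.3   70. ]
saddle_top 0.46 [425.6 226.8] [ 453.7 -305.6   70. ]
handle_pad 0.86 [440.7 282.9] [ 307.6 -326.5  110. ]
handle_pad 0.42 [281.2 122.9] [726.9  85.5 110. ]
computer 0.66 [428.5 164.9] [ 644.6 -341.2    0. ]
computer 0.58 [281.3 121.4] [773.4  93.5   0. ]
lift_point 0.61 [277.2 183.6] [564.8  94.1  80. ]
lift_point 0.47 [414.1 228.1] [ 448.6 -272.1   80. ]
stapler 0.76 [181.2 231.1] [441.4 368.6   0. ]
calculator 0.59 [430.5 164.4] [ 646.2 -347.2    0. ]
pen_cup 0.69 [180.2 156.6] [660.3 387.4   0. ]
pen_cup 0.41 [424.6 227.3] [ 460.8 -322.1    0. ]
[[ 0.9  0.4  0. ]
 [ 0.4 -0.9 -0. ]
 [ 0.   0.  -1. ]] 1.0 86.85307046967374
```

View pics/scene0.png

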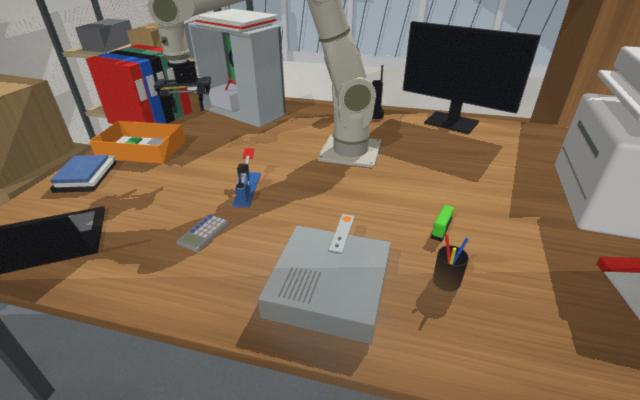

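View pics/top0.png

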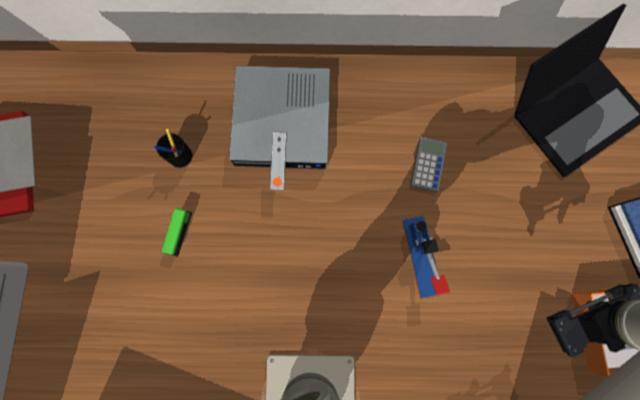

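```bash
python3 - <<'E'
from h import *
np.set_printoptions(precision=4,suppress=True)
s=arm.get_state();print(s["tool_rot"],s["ee_pos"],s["joints"],s["force"])
print(arm.read_camera("wrist")["mount"])
E
```

```text
[[ 0.9203  0.3911  0.    ]
 [ 0.3911 -0.9203 -0.0001]
 [ 0.      0.0001 -1.    ]] [ 244.4584 -575.2413  222.5602] [ 1.1464  0.3322 -0.0647  1.4601  0.0216  1.3499 -0.0885] [0.4037 0.5482 0.02  ]
[[  -0.001     0.9616    0.2743   75.8357]
 [   1.        0.0007    0.0011   -0.4362]
 [   0.0009    0.2743   -0.9616 -162.1969]
 [   0.        0.        0.        1.    ]]
```

The jack is at about (455,-303), with the handle towards the robot and its x axis near -170°. In the top view the saddle is at (418,228), the grip at (431,248) and the pad at (440,285). The orange lift point is at top pixel (277,183), about (566,94), with open desk around it. I'll move above the grip block.

```bash
python3 -m jog '[{"tx":0.041,"ty":-0.030},{"tx":0.041,"ty":-0.030},{"tx":0.041,"ty":-0.030},{"tx":0.041,"ty":-0.030},{"tx":0.041,"ty":-0.030},{"tx":0.041,"ty":-0.030},{"wz":6.5},{"wz":6.5}]' 0.087 && cat > w.py <<'E'
from h import *
import sys
np.set_printoptions(precision=3,suppress=True)
s=arm.get_state();p=arm.read_camera("wrist");cv2.imwrite(f"pics/{sys.argv[1]}.png",p["pixels"])
E=wext(p,s)
print(s["time_s"],s["ee_pos"],s["tool_rot"],s["width"])
for a in sys.argv[2:]:
    t,z=a.split("=")
    for q in arm.spot_point(t,p)[:2]:print(t,round(q["conf"],2),np.array(q["xy"]),at_z(p,q["xy"],float(z),E))
E
python3 w.py w1 jack=0 jack_grip=100 saddle_top=70 handle_pad=110
```

```text
$[0]: bad value
```

The call was refused, probably because each row needs all six keys.

```bash
cat > w.py <<'E'
from h import *
import sys
np.set_printoptions(precision=3,suppress=True)
s=arm.get_state();p=arm.read_camera("wrist");cv2.imwrite(f"pics/{sys.argv[1]}.png",p["pixels"])
E=wext(p,s)
print(s["time_s"],s["ee_pos"],s["tool_rot"],s["width"])
for a in sys.argv[2:]:
    t,z=a.split("=")
    for q in arm.spot_point(t,p)[:2]:print(t,round(q["conf"],2),np.array(q["xy"]),at_z(p,q["xy"],float(z),E))
E
python3 -m jog '[{"tx":0.041,"ty":-0.030,"tz":0,"wx":0,"wy":0,"wz":0},{"tx":0.041,"ty":-0.030,"tz":0,"wx":0,"wy":0,"wz":0},{"tx":0.041,"ty":-0.030,"tz":0,"wx":0,"wy":0,"wz":0},{"tx":0.041,"ty":-0.030,"tz":0,"wx":0,"wy":0,"wz":0},{"tx":0.041,"ty":-0.030,"tz":0,"wx":0,"wy":0,"wz":0},{"tx":0.041,"ty":-0.030,"tz":0,"wx":0,"wy":0,"wz":0},{"tx":0,"ty":0,"tz":0,"wx":0,"wy":0,"wz":6.5},{"tx":0,"ty":0,"tz":0,"wx":0,"wy":0,"wz":6.5}]' 0.087 && 
python3 w.py w1 jack=0 jack_grip=100 saddle_top=70 handle_pad=110
```

```text
time_s: 1.85
ee_pos: [399.0, -316.0, 222.9]
tool_rot: [[0.985, 0.173, 0.001], [0.173, -0.985, -0.001], [0.0, 0.001, -1.0]]
force: [-0.8, -0.6, 0.2]
width: 87.3
gripper_force: 0.0
1.85 [ 399.015 -315.973  222.901] [[ 0.985  0.173  0.001]
 [ 0.173 -0.985 -0.001]
 [ 0.     0.001 -1.   ]] 87.2569928939059
jack 0.57 [308.6 132.1] [ 453.961 -290.134    0.   ]
jack_grip 0.65 [307.2 189.8] [ 399.727 -301.435  100.   ]
handle_pad 0.57 [311.7 275.9] [ 304.459 -322.435  110.   ]
```

View pics/w1.png

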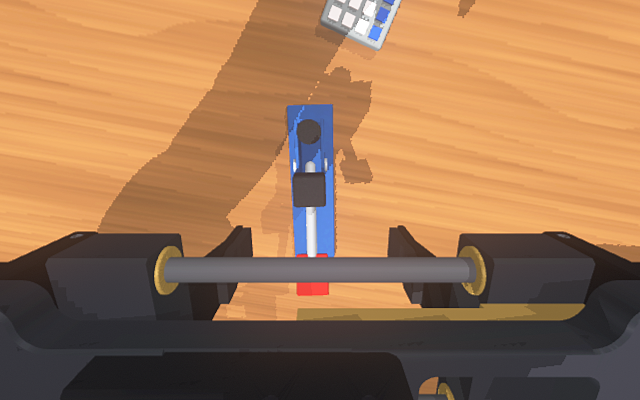

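The wrist view shows the saddle at (309,131), the grip block centred at (310,190) and the pad at about (312,275). I'll compute the yaw and the offset.

```bash
python3 - <<'E'
from h import *
np.set_printoptions(precision=1,suppress=True)
s=arm.get_state();p=arm.read_camera("wrist");E=wext(p,s)
S=at_z(p,(309,131),70,E);G=at_z(p,(309.8,190),112,E);P=at_z(p,(312.5,276),110,E)
print(S,G,P,np.linalg.norm((G-S)[:2]),np.linalg.norm((P-S)[:2]))
d=P-S;a=np.arctan2(d[1],d[0]);print(np.degrees(a))
Gr=(S+58*np.array([np.cos(a),np.sin(a),0])); R=np.array(s["tool_rot"])
print("grip from saddle",Gr,"tool delta",R.T@((Gr+G)/2-s["ee_pos"]), "tool x yaw",np.degrees(np.arctan2(R[1,0],R[0,0])))
E
```

```text
[ 457.4 -294.1   70. ] [ 401.9 -305.8  112. ] [ 303.5 -325.4  110. ] 56.76243612965304 157.105177467043
-168.50584739470867
grip from saddle [ 400.6 -305.6   70. ] tool delta [  5.5 -11.2 131.6] tool x yaw 10.171021880064172
```

```bash
python3 -m jog '[{"tx":0.0055,"ty":-0.011,"tz":0.02,"wx":0,"wy":0,"wz":0},{"tx":0,"ty":0,"tz":0.04,"wx":0,"wy":0,"wz":-1.3},{"tx":0,"ty":0,"tz":0.04,"wx":0,"wy":0,"wz":0},{"tx":0,"ty":0,"tz":0.03,"wx":0,"wy":0,"wz":0},{"tx":0,"ty":0,"tz":0.012,"wx":0,"wy":0,"wz":0},{"tx":0,"ty":0,"tz":0,"wx":0,"wy":0,"wz":0}]' && python3 -m jog '[{"tx":0,"ty":0,"tz":0,"wx":0,"wy":0,"wz":0},{"tx":0,"ty":0,"tz":0,"wx":0,"wy":0,"wz":0},{"tx":0,"ty":0,"tz":0,"wx":0,"wy":0,"wz":0},{"tx":0,"ty":0,"tz":0,"wx":0,"wy":0,"wz":0},{"tx":0,"ty":0,"tz":0,"wx":0,"wy":0,"wz":0},{"tx":0,"ty":0,"tz":0,"wx":0,"wy":0,"wz":0},{"tx":0,"ty":0,"tz":0,"wx":0,"wy":0,"wz":0},{"tx":0,"ty":0,"tz":0,"wx":0,"wy":0,"wz":0}]' 0.02 40
```

```text
time_s: 2.75
ee_pos: [400.7, -305.4, 79.5]
tool_rot: [[0.98, 0.197, -0.002], [0.197, -0.98, 0.002], [-0.002, -0.002, -1.0]]
force: [0.3, 0.2, -0.3]
width: 86.7
gripper_force: 0.0
time_s: 3.55
ee_pos: [401.4, -305.2, 80.5]
tool_rot: [[0.98, 0.197, -0.0], [0.197, -0.98, 0.001], [-0.0, -0.001, -1.0]]
force: [-1.5, 2.0, 2.0]
width: 33.7
gripper_force: 39.9
```

```bash
python3 -m jog '[{"tx":0,"ty":0,"tz":-0.015,"wx":0,"wy":0,"wz":0},{"tx":0,"ty":0,"tz":-0.025,"wx":0,"wy":0,"wz":0},{"tx":0,"ty":0,"tz":-0.02,"wx":0,"wy":0,"wz":-4},{"tx":0,"ty":0,"tz":0,"wx":0,"wy":0,"wz":-7},{"tx":0,"ty":0,"tz":0,"wx":0,"wy":0,"wz":-7},{"tx":0,"ty":0,"tz":0,"wx":0,"wy":0,"wz":-7},{"tx":0,"ty":0,"tz":0,"wx":0,"wy":0,"wz":-7},{"tx":0,"ty":0,"tz":0,"wx":0,"wy":0,"wz":-7}]' && python3 -m jog '[{"tx":0,"ty":0,"tz":0,"wx":0,"wy":0,"wz":-7},{"tx":0,"ty":0,"tz":0,"wx":0,"wy":0,"wz":-7},{"tx":0,"ty":0,"tz":0,"wx":0,"wy":0,"wz":-7},{"tx":0,"ty":0,"tz":0,"wx":0,"wy":0,"wz":-7},{"tx":0,"ty":0,"tz":0,"wx":0,"wy":0,"wz":-7},{"tx":0,"ty":0,"tz":0,"wx":0,"wy":0,"wz":-4},{"tx":0,"ty":0,"tz":0,"wx":0,"wy":0,"wz":0}]'
```

```text
time_s: 4.35
ee_pos: [400.5, -305.1, 139.2]
tool_rot: [[0.635, 0.773, -0.002], [0.773, -0.635, 0.002], [-0.0, -0.003, -1.0]]
force: [-0.6, 1.2, -7.7]
width: 33.3
gripper_force: 39.9
time_s: 5.05
ee_pos: [400.6, -305.2, 139.3]
tool_rot: [[0.011, 1.0, -0.002], [1.0, -0.011, 0.002], [0.002, -0.002, -1.0]]
force: [0.3, 0.1, -8.8]
width: 33.7
gripper_force: 39.9
```

```bash
python3 -m jog '[{"tx":0.025,"ty":0.0085,"tz":0,"wx":0,"wy":0,"wz":0},{"tx":0.045,"ty":0.0085,"tz":0,"wx":0,"wy":0,"wz":0},{"tx":0.05,"ty":0.0085,"tz":0,"wx":0,"wy":0,"wz":0},{"tx":0.05,"ty":0.0085,"tz":0,"wx":0,"wy":0,"wz":0},{"tx":0.05,"ty":0.0085,"tz":0,"wx":0,"wy":0,"wz":0},{"tx":0.05,"ty":0.0085,"tz":0,"wx":0,"wy":0,"wz":0},{"tx":0.045,"ty":0.0085,"tz":0,"wx":0,"wy":0,"wz":0},{"tx":0.025,"ty":0.0085,"tz":0,"wx":0,"wy":0,"wz":0}]' && python3 -m jog '[{"tx":0,"ty":0,"tz":0,"wx":0,"wy":0,"wz":0}]' && python3 w.py w2 lift_point=80 saddle_top=124 computer=0 jack_grip=160; python3 a.py | grep -E "lift|saddle|grip|computer"
```

```text
time_s: 5.85
ee_pos: [472.4, 35.0, 140.3]
tool_rot: [[0.01, 1.0, -0.0], [1.0, -0.01, 0.001], [0.001, -0.0, -1.0]]
force: [-0.2, -1.4, -8.0]
width: 33.5
gripper_force: 39.9
time_s: 5.95
ee_pos: [473.2, 35.4, 140.4]
tool_rot: [[0.008, 1.0, 0.0], [1.0, -0.008, 0.002], [0.002, 0.0, -1.0]]
force: [0.2, -1.8, -8.3]
width: 34.0
gripper_force: 40.0
5.95 [473.176  35.391 140.354] [[ 0.008  1.     0.   ]
 [ 1.    -0.008  0.002]
 [ 0.002  0.    -1.   ]] 34.01244080414565
lift_point 0.87 [441.4 136.8] [569.937  97.121  80.   ]
saddle_top 0.98 [317.4 146. ] [472.536  94.782 124.   ]
saddle_top 0.54 [442.1 137.7] [551.54   99.263 124.   ]
computer 0.87 [598.8 136.5] [772.801  91.014   0.   ]
jack_grip 0.96 [321.2 255.2] [474.356  36.565 160.   ]
jack_grip 0.65 [330.7 177.9] [388.7   4.9 100. ]
saddle_top 0.61 [346.8 188.2] [391.7  60.6  70. ]
computer 0.83 [327.5 288.4] [766.9  86.5   0. ]
lift_point 0.75 [347.8 218. ] [560.7  97.2  80. ]
saddle_top 0.28 [179.8 230.6] [435.4 351.   70. ]
computer 0.82 [279.8 121.8] [772.1  98.    0. ]
lift_point 0.17 [281.4 122.2] [740.3  87.2  80. ]
```

View pics/w2.png

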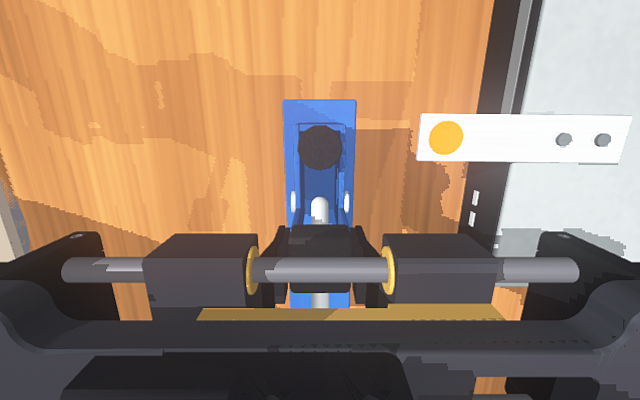

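The wrist view shows the orange disc at (446,138) and the held saddle at (320,148). The jack hangs straight in the grip.

```bash
python3 - <<'E'
from h import *
np.set_printoptions(precision=1,suppress=True)
s=arm.get_state();p=arm.read_camera("wrist");E=wext(p,s)
im=p["pixels"].astype(int);b,g,r=im[...,0],im[...,1],im[...,2]
m=((r>220)&(g>130)&(g<215)&(b<90));m[:, :415]=0;m[:110]=0;m[165:]=0;m[:,480:]=0
ys,xs=np.nonzero(m);c=(xs.min()+xs.max())/2,(ys.min()+ys.max())/2;print(c,xs.min(),xs.max(),ys.min(),ys.max())
dk=(im.max(2)<55);dk[:,:285]=0;dk[:,355:]=0;dk[:118]=0;dk[178:]=0
y2,x2=np.nonzero(dk);c2=(x2.min()+x2.max())/2,(y2.min()+y2.max())/2;print(c2,x2.min(),x2.max(),y2.min(),y2.max())
L=at_z(p,c,85,E);S=at_z(p,c2,129.9,E)
print("L",L,"S",S,"S-grip",S-s["ee_pos"]);print("tool d",np.array(s["tool_rot"]).T@(L-S))
E
```

```text
(np.float64(442.0), np.float64(134.5)) 421 463 114 155Traceback (most recent call last):
  File "<stdin>", line 8, in <module>
    return umr_minimum(a, axis, None, out, keepdims, initial, where)
ValueError: zero-size array to reduction operation minimum which has no identity
```

```bash
python3 - <<'E'
from h import *
np.set_printoptions(precision=1,suppress=True)
s=arm.get_state();p=arm.read_camera("wrist");E=wext(p,s)
L=at_z(p,(446,138),85,E);S=at_z(p,(320.5,148),129.9,E)
a=at_z(p,(420,114),85,E);b=at_z(p,(625,116),85,E);c=at_z(p,(417,160),85,E)
print("bracket width",np.linalg.norm(a-c),"yaw",np.degrees(np.arctan2(*(b-a)[1::-1])))
print(s["ee_pos"],"L",L,"S",S);print("tool d",np.array(s["tool_rot"]).T@(L-S))
E
```

```text
bracket width 34.73276481461304 yaw -1.2692396110091386
[473.   30.6 140.5] L [571.5  91.2  85. ] S [474.6  89.3 129.9]
tool d [ 3.1 96.9 44.9]
```

```bash
python3 - <<'E'
from h import *
np.set_printoptions(precision=2,suppress=True)
for i in range(4):
    s=arm.get_state();p=arm.read_camera("wrist");print(s["time_s"],s["ee_pos"],s["joints"],s["force"],np.array(s["tool_rot"])[:,0])
    for t in("lift_point","saddle_top","jack_grip"):print(t,arm.spot_point(t,p)[0]["xy"])
cv2.imwrite("pics/w3.png",p["pixels"])
E
```

```text
7.3 [473.04  30.61 140.55] [ 0.51  0.12 -0.7   1.92  0.09  1.13 -0.24] [-0.18 -0.46 -9.43] [ 0.01  1.   -0.  ]
lift_point [443.1, 132.1]
saddle_top [317.9, 147.5]
jack_grip [317.7, 258.8]
7.5 [473.03  30.63 140.56] [ 0.51  0.12 -0.7   1.92  0.09  1.13 -0.24] [-0.64 -0.18 -8.14] [ 0.01  1.   -0.  ]
lift_point [442.7, 130.3]
saddle_top [317.0, 147.6]
jack_grip [320.7, 257.8]
7.7 [472.99  30.61 140.54] [ 0.51  0.12 -0.7   1.92  0.09  1.13 -0.24] [-0.22 -0.05 -8.6 ] [ 0.01  1.   -0.  ]Traceback (most recent call last):
  File "<stdin>", line 5, in <module>
IndexError: list index out of range
```

The arm had still been settling, and y is now 30.6. I'll lower to about 5 mm above the desk here, correct y, then look again with the saddle and disc at similar heights.

```bash
python3 -m jog '[{"tx":0.0035,"ty":0.01,"tz":0.015,"wx":0,"wy":0,"wz":0},{"tx":0.0035,"ty":0.01,"tz":0.02,"wx":0,"wy":0,"wz":0},{"tx":0,"ty":0,"tz":0.013,"wx":0,"wy":0,"wz":0},{"tx":0,"ty":0,"tz":0.007,"wx":0,"wy":0,"wz":0},{"tx":0,"ty":0,"tz":0,"wx":0,"wy":0,"wz":0},{"tx":0,"ty":0,"tz":0,"wx":0,"wy":0,"wz":0},{"tx":0,"ty":0,"tz":0,"wx":0,"wy":0,"wz":0}]' && python3 w.py w3 lift_point=80 saddle_top=75 jack_grip=105
```

```text
time_s: 8.5
ee_pos: [493.5, 37.3, 86.4]
tool_rot: [[0.012, 1.0, 0.001], [1.0, -0.012, -0.0], [-0.0, 0.001, -1.0]]
force: [1.1, -0.4, -8.5]
width: 33.5
gripper_force: 40.0
8.5 [493.506  37.264  86.395] [[ 0.012  1.     0.001]
 [ 1.    -0.012 -0.   ]
 [-0.     0.001 -1.   ]] 33.53987457996678
lift_point 0.73 [447.7 145.4] [571.663  96.874  80.   ]
saddle_top 0.8 [317.8 146.8] [493.412  96.594  75.   ]
jack_grip 0.91 [318.1 256.1] [492.876  37.393 105.   ]
```

View pics/w3.png

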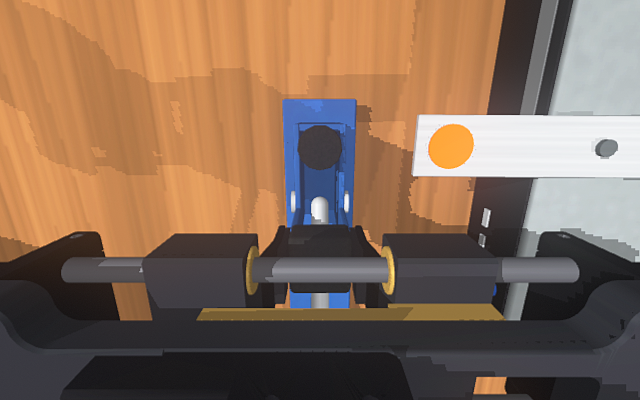

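```bash
python3 - <<'E'
from h import *
np.set_printoptions(precision=1,suppress=True)
s=arm.get_state();p=arm.read_camera("wrist");E=wext(p,s)
L=at_z(p,(451,146),85,E);S=at_z(p,(320,148),76,E)
print(s["ee_pos"],"L",L,"S",S);print("tool d",np.array(s["tool_rot"]).T@(L-S))
E
```

```text
[493.3  37.3  86. ] L [571.   97.1  85. ] S [494.6  96.   76. ]
tool d [ 2.  76.4 -8.9]
```

```bash
python3 -m jog '[{"tx":0.002,"ty":0.01,"tz":0.002,"wx":0,"wy":0,"wz":0},{"tx":0,"ty":0.02,"tz":0,"wx":0,"wy":0,"wz":0},{"tx":0,"ty":0.02,"tz":0,"wx":0,"wy":0,"wz":0},{"tx":0,"ty":0.016,"tz":0,"wx":0,"wy":0,"wz":0},{"tx":0,"ty":0.0105,"tz":0,"wx":0,"wy":0,"wz":0},{"tx":0,"ty":0,"tz":0,"wx":0,"wy":0,"wz":0},{"tx":0,"ty":0,"tz":0,"wx":0,"wy":0,"wz":0},{"tx":0,"ty":0,"tz":0,"wx":0,"wy":0,"wz":0}]' && python3 w.py w4 lift_point=80
```

```text
time_s: 9.55
ee_pos: [568.9, 38.5, 83.4]
tool_rot: [[0.012, 1.0, -0.001], [1.0, -0.012, -0.0], [-0.0, -0.001, -1.0]]
force: [0.5, 0.4, -8.9]
width: 34.1
gripper_force: 40.0
9.55 [568.934  38.532  83.367] [[ 0.012  1.    -0.001]
 [ 1.    -0.012 -0.   ]
 [-0.    -0.001 -1.   ]] 34.05745720320254
lift_point 0.56 [318.7 148.2] [569.388  97.799  80.   ]
```

View pics/w4.png

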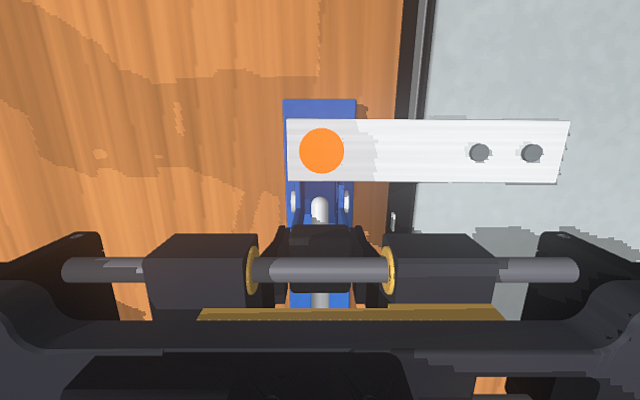

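```bash
python3 - <<'E'
from h import *
np.set_printoptions(precision=1,suppress=True)
s=arm.get_state();p=arm.read_camera("wrist");E=wext(p,s)
L=at_z(p,(321.5,151),85,E);S=at_z(p,(320,148),73,E)
print(s["ee_pos"],"L",L,"S",S);print("tool d",np.array(s["tool_rot"]).T@(L-S))
E
```

```text
[569.1  38.4  83.6] L [571.2  96.6  85. ] S [570.3  97.1  73. ]
tool d [ -0.5   0.9 -12. ]
```

Within 1 mm. I'll set it down, check the contact force, and release with a small opening.

```bash
python3 -m jog '[{"tx":0,"ty":0.0005,"tz":0.0015,"wx":0,"wy":0,"wz":0},{"tx":0,"ty":0,"tz":0.0015,"wx":0,"wy":0,"wz":0},{"tx":0,"ty":0,"tz":0.0005,"wx":0,"wy":0,"wz":0},{"tx":0,"ty":0,"tz":0,"wx":0,"wy":0,"wz":0},{"tx":0,"ty":0,"tz":0,"wx":0,"wy":0,"wz":0}]'
```

```text
time_s: 10.2
ee_pos: [570.3, 39.2, 80.6]
tool_rot: [[0.011, 1.0, 0.001], [1.0, -0.011, 0.001], [0.001, 0.001, -1.0]]
force: [-1.9, 4.1, -0.3]
width: 33.6
gripper_force: 40.0
```

```bash
python3 -m jog '[{"tx":0,"ty":0,"tz":0,"wx":0,"wy":0,"wz":0},{"tx":0,"ty":0,"tz":0,"wx":0,"wy":0,"wz":0},{"tx":0,"ty":0,"tz":0,"wx":0,"wy":0,"wz":0},{"tx":0,"ty":0,"tz":-0.01,"wx":0,"wy":0,"wz":0},{"tx":0,"ty":0,"tz":-0.03,"wx":0,"wy":0,"wz":0},{"tx":0,"ty":0,"tz":-0.04,"wx":0,"wy":0,"wz":0},{"tx":0,"ty":0,"tz":-0.01,"wx":0,"wy":0,"wz":0}]' 0.055 20 && python3 -m jog '[{"tx":-0.025,"ty":0,"tz":0,"wx":0,"wy":0,"wz":0},{"tx":-0.045,"ty":0,"tz":0,"wx":0,"wy":0,"wz":0},{"tx":-0.028,"ty":0,"tz":0,"wx":0,"wy":0,"wz":0},{"tx":0,"ty":0,"tz":0,"wx":0,"wy":0,"wz":0},{"tx":0,"ty":0,"tz":0,"wx":0,"wy":0,"wz":0},{"tx":0,"ty":0,"tz":0,"wx":0,"wy":0,"wz":0}]' 0 20 && python3 w.py w5 lift_point=80 jack_grip=100 handle_pad=110
```

```text
time_s: 10.9
ee_pos: [572.2, 39.0, 175.1]
tool_rot: [[0.012, 1.0, 0.007], [1.0, -0.012, 0.0], [0.0, 0.007, -1.0]]
force: [-0.2, -0.0, -0.3]
width: 55.0
gripper_force: 0.0
time_s: 11.5
ee_pos: [569.0, -58.1, 170.3]
tool_rot: [[0.01, 1.0, 0.0], [1.0, -0.01, 0.0], [0.0, 0.0, -1.0]]
force: [0.4, -0.3, 0.4]
width: 15.0
gripper_force: 0.0
11.5 [569.037 -58.056 170.334] [[ 0.01  1.    0.  ]
 [ 1.   -0.01  0.  ]
 [ 0.    0.   -1.  ]] 15.047012028022046
lift_point 0.66 [321.1  15.7] [572.158  97.465  80.   ]
jack_grip 0.84 [317.2  87.7] [568.456  41.615 100.   ]
handle_pad 0.7 [316.9 216.6] [566.873 -62.188 110.   ]
```

View pics/w5.png

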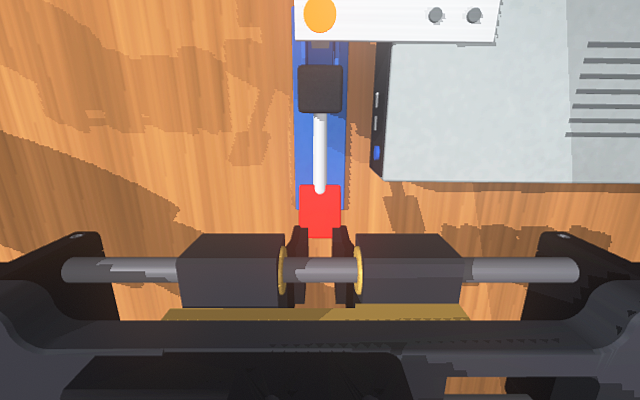

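The view shows the pad at (320,211), the grip at (320,88) and the disc at (320,15), all in line, so the jack is standing properly. First stroke.

```bash
python3 -m jog '[{"tx":0,"ty":0,"tz":0.035,"wx":0,"wy":0,"wz":0},{"tx":0,"ty":0,"tz":0.02,"wx":0,"wy":0,"wz":0},{"tx":-0.001,"ty":0,"tz":0.01,"wx":0,"wy":0,"wz":0},{"tx":-0.002,"ty":0,"tz":0.01,"wx":0,"wy":0,"wz":0},{"tx":-0.003,"ty":0,"tz":0.01,"wx":0,"wy":0,"wz":0},{"tx":-0.002,"ty":0,"tz":0.01,"wx":0,"wy":0,"wz":0},{"tx":-0.001,"ty":0,"tz":0.01,"wx":0,"wy":0,"wz":0}]' 0 20 && python3 -m jog '[{"tx":-0.001,"ty":0,"tz":0.005,"wx":0,"wy":0,"wz":0},{"tx":0,"ty":0,"tz":0,"wx":0,"wy":0,"wz":0},{"tx":0,"ty":0,"tz":0,"wx":0,"wy":0,"wz":0}]'
```

```text
time_s: 12.4
ee_pos: [568.8, -67.5, 65.7]
tool_rot: [[0.011, 1.0, -0.0], [1.0, -0.011, 0.001], [0.001, -0.0, -1.0]]
force: [-4.8, 2.2, 7.4]
width: 0.4
gripper_force: 3.8
time_s: 12.7
ee_pos: [568.9, -67.7, 61.0]
tool_rot: [[0.01, 1.0, -0.0], [1.0, -0.01, 0.001], [0.001, -0.0, -1.0]]
force: [-4.8, 4.4, 7.8]
width: 0.1
gripper_force: 3.8
```

```bash
python3 -m jog '[{"tx":0,"ty":0,"tz":0.002,"wx":0,"wy":0,"wz":0},{"tx":0,"ty":0,"tz":0.001,"wx":0,"wy":0,"wz":0},{"tx":0,"ty":0,"tz":0,"wx":0,"wy":0,"wz":0},{"tx":0,"ty":0,"tz":0,"wx":0,"wy":0,"wz":0}]'; python3 -m jog '[{"tx":0,"ty":0,"tz":0.0015,"wx":0,"wy":0,"wz":0},{"tx":0,"ty":0,"tz":0,"wx":0,"wy":0,"wz":0},{"tx":0,"ty":0,"tz":0,"wx":0,"wy":0,"wz":0}]'
```

```text
time_s: 13.1
ee_pos: [569.1, -67.8, 59.0]
tool_rot: [[0.01, 1.0, 0.0], [1.0, -0.01, 0.001], [0.001, 0.0, -1.0]]
force: [-8.6, 3.0, 16.4]
width: 0.9
gripper_force: 8.0
time_s: 13.4
ee_pos: [569.2, -67.8, 58.3]
tool_rot: [[0.01, 1.0, 0.001], [1.0, -0.01, 0.0], [0.0, 0.001, -1.0]]
force: [-11.9, 4.5, 24.2]
width: 0.5
gripper_force: 12.3
```

Stroke 1 reached the stop: the force jumped at z≈59. Now a full return, then stroke 2 with a small x offset to cut the side load.

```bash
python3 -m jog '[{"tx":0.002,"ty":-0.001,"tz":-0.015,"wx":0,"wy":0,"wz":0},{"tx":0.003,"ty":0,"tz":-0.02,"wx":0,"wy":0,"wz":0},{"tx":0.003,"ty":0,"tz":-0.02,"wx":0,"wy":0,"wz":0},{"tx":0.002,"ty":0,"tz":-0.015,"wx":0,"wy":0,"wz":0},{"tx":0,"ty":0,"tz":0,"wx":0,"wy":0,"wz":0},{"tx":0,"ty":0,"tz":0,"wx":0,"wy":0,"wz":0},{"tx":0,"ty":0,"tz":0,"wx":0,"wy":0,"wz":0}]' && python3 w.py w6 jack_grip=100 handle_pad=110 lift_point=80;  python3 -m jog '[{"tx":-0.001,"ty":0,"tz":0.012,"wx":0,"wy":0,"wz":0},{"tx":-0.002,"ty":0,"tz":0.012,"wx":0,"wy":0,"wz":0},{"tx":-0.003,"ty":0,"tz":0.012,"wx":0,"wy":0,"wz":0},{"tx":-0.002,"ty":0,"tz":0.012,"wx":0,"wy":0,"wz":0},{"tx":-0.001,"ty":0,"tz":0.01,"wx":0,"wy":0,"wz":0},{"tx":-0.001,"ty":0,"tz":0.007,"wx":0,"wy":0,"wz":0},{"tx":0,"ty":0,"tz":0.003,"wx":0,"wy":0,"wz":0},{"tx":0,"ty":0,"tz":0,"wx":0,"wy":0,"wz":0}]'
```

```text
time_s: 14.1
ee_pos: [567.4, -59.8, 124.6]
tool_rot: [[0.012, 1.0, -0.001], [1.0, -0.012, 0.0], [-0.0, -0.001, -1.0]]
force: [0.6, 0.2, -0.4]
width: 0.5
gripper_force: 0.0
14.1 [567.374 -59.752 124.574] [[ 0.012  1.    -0.001]
 [ 1.    -0.012  0.   ]
 [-0.    -0.001 -1.   ]] 0.45296579271513154
jack_grip 0.91 [323.1  80.8] [571.054  39.179 100.   ]
handle_pad 0.56 [320.7 233.8] [568.327 -60.099 110.   ]
lift_point 0.23 [322.4  28.3] [571.123  73.938  80.   ]
time_s: 15.1
ee_pos: [568.4, -69.3, 58.5]
tool_rot: [[0.012, 1.0, 0.001], [1.0, -0.012, -0.0], [-0.0, 0.001, -1.0]]
force: [-5.7, 0.5, 21.5]
width: 0.4
gripper_force: 10.8
```

```bash
python3 -m jog '[{"tx":0.002,"ty":-0.0005,"tz":-0.015,"wx":0,"wy":0,"wz":0},{"tx":0.003,"ty":0,"tz":-0.02,"wx":0,"wy":0,"wz":0},{"tx":0.003,"ty":0,"tz":-0.02,"wx":0,"wy":0,"wz":0},{"tx":0.002,"ty":0,"tz":-0.013,"wx":0,"wy":0,"wz":0},{"tx":0,"ty":0,"tz":0,"wx":0,"wy":0,"wz":0},{"tx":0,"ty":0,"tz":0,"wx":0,"wy":0,"wz":0},{"tx":0,"ty":0,"tz":0,"wx":0,"wy":0,"wz":0}]' && python3 w.py w7 jack_grip=100 handle_pad=110 ;  python3 -m jog '[{"tx":-0.001,"ty":0,"tz":0.012,"wx":0,"wy":0,"wz":0},{"tx":-0.002,"ty":0,"tz":0.012,"wx":0,"wy":0,"wz":0},{"tx":-0.003,"ty":0,"tz":0.012,"wx":0,"wy":0,"wz":0},{"tx":-0.002,"ty":0,"tz":0.012,"wx":0,"wy":0,"wz":0},{"tx":-0.001,"ty":0,"tz":0.01,"wx":0,"wy":0,"wz":0},{"tx":-0.001,"ty":0,"tz":0.007,"wx":0,"wy":0,"wz":0},{"tx":0,"ty":0,"tz":0.003,"wx":0,"wy":0,"wz":0},{"tx":0,"ty":0,"tz":0,"wx":0,"wy":0,"wz":0}]'; python3 a.py | grep -E "lift|saddle"; python3 w.py w8 lift_point=100
```

```text
time_s: 15.8
ee_pos: [566.7, -59.8, 124.2]
tool_rot: [[0.012, 1.0, -0.002], [1.0, -0.012, 0.0], [0.0, -0.002, -1.0]]
force: [0.0, 0.0, 0.2]
width: 0.8
gripper_force: 0.0
15.8 [566.724 -59.801 124.199] [[ 0.012  1.    -0.002]
 [ 1.    -0.012  0.   ]
 [ 0.    -0.002 -1.   ]] 0.7965303711677191
jack_grip 0.73 [321.5  80.3] [569.39   39.388 100.   ]
handle_pad 0.77 [321.7 230.8] [568.386 -57.77  110.   ]
time_s: 16.75
ee_pos: [567.9, -69.4, 58.5]
tool_rot: [[0.012, 1.0, 0.001], [1.0, -0.012, -0.0], [-0.0, 0.001, -1.0]]
force: [-6.8, 0.8, 22.4]
width: 0.3
gripper_force: 10.8
saddle_top 0.55 [326.9 211.3] [530.9  26.9  70. ]
lift_point 0.95 [347.1 215.2] [548.   92.6  80. ]
lift_point 0.65 [279.5 180.4] [573.8  88.1  80. ]
17.75 [567.853 -69.392  58.521] [[ 0.012  1.     0.001]
 [ 1.    -0.012 -0.   ]
 [-0.     0.001 -1.   ]] -0.07232677787749577
```

```bash
python3 -c "
import cv2
a=cv2.imread('pics/scene0.png')[130:350,180:500];b=cv2.imread('pics/w8.png')
cv2.imwrite('pics/m.png',cv2.vconcat([cv2.resize(a,(436,300)),cv2.resize(b,(436,272))]))"
```

```text
(no output)
```

View pics/m.png

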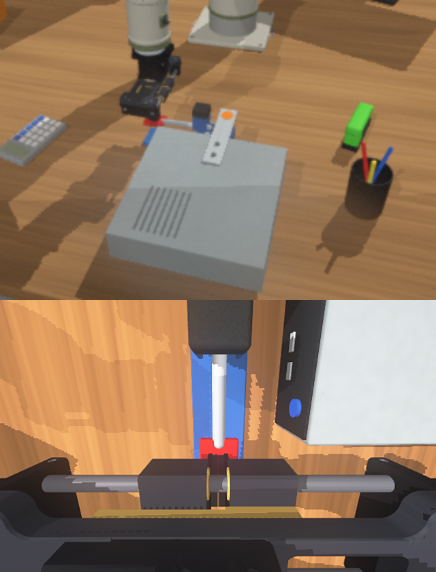

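```bash
python3 - <<'E'
from h import *
np.set_printoptions(precision=1,suppress=True)
A=[];B=[]
for n,w in(("scene",(347,215)),("top",(279,180))):
    p=arm.read_camera(n);E=np.array(p["extrinsics"]);h=cv2.cvtColor(p["pixels"],cv2.COLOR_BGR2HSV)
    m=cv2.inRange(h,(5,190,150),(18,255,255));k=np.zeros_like(m);cv2.circle(k,w,14,255,-1)
    M=cv2.moments(m&k,True);xy=M["m10"]/M["m00"],M["m01"]/M["m00"]
    print(n,xy,M["m00"],[np.array(proj(p,(571,97,z))) for z in(85,95,105)])
    o,d=ray(p,xy,E);d/=np.linalg.norm(d);P=np.eye(3)-np.outer(d,d);A.append(P);B.append(P@o)
print(np.linalg.solve(sum(A),sum(B)))
E
```

```text
scene (346.1578947368421, 214.1578947368421) 19.0 [array([347.1, 218.8]), array([347.2, 216. ]), array([347.3, 213.3])]
top (276.16279069767444, 178.1860465116279) 43.0 [array([276., 181.]), array([275.8, 180.1]), array([275.5, 179.2])]
[574.3  94.8 103.8]
```

The lift point's top is now at about 104 mm, so it has risen about 19 mm. The handle is held against its stop at 22 N, so I'm handing in.

```bash
python3 -c "
from rig import arm
s=arm.get_state();print(s['time_s'],s['ee_pos'],s['force']);print(arm.close_job())"
```

```text
17.95 [567.88001886 -69.3867036   58.52873464] [-6.68466644  0.28710328 20.28637715]
the job is handed in; nothing more can be done
None
```

The jack is under the lift point, three full strokes raised it by about 19 mm (measured from the cameras), and I handed the job in at 18 s with the handle held fully down at about 20 N; the verdict was not shown.

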